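# Brake the tilting table and hold a thickness probe on the marked spot

## Robot

A 6-joint arm with a two-finger parallel gripper is mounted at the origin on the work surface. World frame = base frame: x ahead of the robot, y to its left, z up, the work surface at z = 0. Lengths are in m, angles in rad, forces in N, time in s.
With the tool pointing down it reaches from about 0.275 to 0.85 m from the base axis. Payload 19 kg.
Tool frame: the origin (TCP) lies at the very end of the fingers, on their centre line; the grasp point (between the pads) lies 19 mm behind it (r.grip_point_offset is the z of the grasp point in the tool frame, in m); z points along the fingers, y is the line along which they close (so a half turn about z gives the same grasp; the last joint's range is limited). The gripper opens to 85 mm and grips with 20 to 120 N. Pads are 22 mm wide; open, the fingers measure 114 mm over their backs; the gripper's body (76 mm by 85 mm) begins 54 mm behind the grasp point. The pads swing forward as they close: fully open they stand 13 mm farther back than shut.
Start: joints at [1.194, 0.15, 1.437, -0, 1.554, -0.134], TCP at [0.138, 0.558, 0.231] pointing down, gripper open.
Joint ranges: [-2.8, 2.8], [-0.68, 2.1], [0.12, 2.68], [-1.39, 4.53], [0.16, 2.79], [-2.81, 2.81]. Speed limits (rad/s): [1.89, 1.89, 2.22, 3.01, 3.01, 3.01].

## Interface

Orientations are given as a unit quaternion [w, x, y, z].
In Python, from workcell import r, solver, sensors, optics, close_job gives the robot as it stands. Calls block until the motion is done:
- r.movep(position, orientation): joint-space move of the TCP to a pose.
- r.servo_line(position, feed=0.15, attitude=None, force_limit=None): straight line of the TCP; attitude=None keeps the orientation; feed is the mean speed in m/s. With force_limit (N) it stops when the force on the tool has changed by that much, and returns True; else False.
- r.move_joints(angles): joint-space move.
- r.gripper_to(opening, effort=None): finger opening in m; effort is the grip in N (None keeps the last); returns when the fingers have stopped.
- r.pause(seconds).
- solver.solve_ik(position, orientation): joint angles nearest the present ones, or None.
- sensors.read_state(): the state.
- optics.grab_frame(name): name is "side" or "top" or "wrist"; returns the picture (400x640x3 uint8, red, green, blue); there is no depth.
- optics.camera_params(name): a dict with "camera_matrix" (3x3 intrinsics, pixels), "rvec" (rotation vector, rad) and "tvec" (3), from world to camera coordinates, as OpenCV has them. Camera axes: x right, y down, z forward; pixel columns grow to the right and rows downward; lengths in m; the calibration is good to about 2 mm. A picture is of the moment at which its call begins: read the wrist's pose just before it. camera_params takes no time and is no camera call; for the wrist camera it gives the pose at the moment of the call.
A pose or a line that the arm cannot do raises r.PlanningError and nothing moves.
- close_job(): hands the job in; it is judged then, once.
The state is a dict: "t": time; "q": joint angles; "dq": joint speeds; "tau": joint torques, N m; "eef_pos": TCP position; "orientation": TCP orientation; "force": force on the tool from outside, world axes, zero at the start; "wrist_torque": the same for the moment, N m; "gripper_width": finger opening in m; "grip_force": force on a finger pad.
Only numpy, scipy, OpenCV 4.12 (cv2) and the standard library are available. Lean on these libraries where they do the work, as an engineer would, in place of code of your own. Each camera call takes 0.05 s, during which the arm holds its last target. There are 200 camera calls.

## Task

Lock the tilting table by pushing its brake lever all the way over to its far stop, then lift the yellow thickness probe out of its black stand and take a reading: hold the probe's tip on the centre of the red spot, square to the sloping machined face, pressed gently so that the spring tip goes about half way in. Do not shift the table's tilt, press the face hard, or disturb the can, bottle and wrench. Finish while still holding the probe there in the gripper: the program ends holding, nothing is put down.

Things in the scene. Friction and masses are not known exactly. Their poses are not given: they have to be found in the camera images.
- fixture: Green tilting table, bolted down: base 190 x 190 x 18 mm, origin under its centre. Cheeks 80 mm high at y = +-76 carry a steel plate 150 x 126 mm hinged along y at height 60. On it a grey cast housing 110 x 90 mm, its bright machined face (102 x 82) 48 mm above the hinge, is bolted. Brake lever on the -y side, pivot at (5, -126, 55) mm.
- tilt_table (a joint): Tilt of the plate and housing, rad: 0 level; when positive the face's normal leans towards the fixture's -x (the robot's side) by this angle. Set between 0.1 and 0.35. Stiff (about 8 N m), it stays put under light touches.
- spot (a point): Centre of the red spot, 16 mm across, on the machined face, 18 mm in x and 12 mm in y from the face's middle. Axes: z is the face's outward normal, y the fixture's y (hinge direction), x up the slope, away from the robot. The dark 34 mm disc on the face is a plugged bore, not the spot.
- brake_lever (a joint): Brake lever angle, rad: 0 = leaning 0.6 rad from upright to the fixture's -x (released), 1.2 = leaning 0.6 rad to +x, at its far stop (locked). Starts between 0 and 0.3. About 2.5 N at the knob moves it along the fixture's +x; it stays where it is left.
- lever_knob (a point): Centre of the red ball (28 mm across) on the end of the brake lever; it moves on an arc of radius 100 mm about the lever pivot in the fixture's x-z plane, 138 mm high at either end of its swing and 155 mm high upright. The 10 mm steel arm lies below the ball.
- stand: Black block 80 x 80 x 70 mm that holds the probe upright in a 23 mm through hole in the middle of its top; origin at the centre of its underside. Mounted on the bench.
- probe: Loose thickness probe, 110 to 180 g, upright in the stand. Origin on its axis under its dark collar (32 mm across, 6 thick), which rests on the stand's top, 70 mm high; z points up the axis, away from the tip. Yellow round grip 26 mm across from z = 6 to 76 mm, black cap to 79; below, a steel nose 20 mm across to z = -44, then the spring tip to z = -58. Lift over 60 mm to clear the hole.
- plunger (a joint): How far the spring tip is pushed in, m: 0 free, 0.009 fully in. Spring 600 N/m with 1.2 N preload: about 3.9 N at half way (0.0045).
- probe_tip (a point): Extreme end of the probe's rounded spring tip (ball 8 mm across), on the probe's axis, 58 mm below the probe's origin when free; it moves with the plunger. Axes as probe.
- spray_can: Bystander: loose white spray can with green label, 56 mm across, 170 mm tall, origin under its base.
- oil_bottle: Bystander: loose amber oil bottle with white cap, 56 mm across, 120 mm tall, origin under its base.
- wrench: Bystander: loose steel wrench lying on the bench right of the table.
Mind the look-alikes: they are no part of the job. Of the things that look like the stand, the larger one is meant. There is more than one size of the probe; the one meant has the size given above.

How it is judged:
By the outcome, as a careful person would: the job done as asked, in the order asked, and still so for the second after the job is handed in, while the arm keeps its last pose, push and grip.
It also fails if it takes over 51 s, if anything falls off the work surface, if the arm or the gripper's body presses on something with over 40 N, if the wrist force passes 120 N, or if a joint passes its speed limit or range.

## Working session

There is one attempt and no reset: what is moved stays moved. The work goes in short steps, each a Python script; the robot and the scene stay as the last script left them, time stands still between calls to the robot, and variables do not carry over. Pictures are saved under pics/ and viewed, at most 10 in all, crops included, and the job is handed in when it is done.

```bash
mkdir -p pics; python3 - <<'E'
from workcell import r, solver, sensors, optics
import cv2,numpy as np
s=sensors.read_state();print(s['t'],s['q'],s['eef_pos'],s['orientation'],s['gripper_width'],r.grip_point_offset)
for n in('side','top','wrist'):
    im=optics.grab_frame(n);cv2.imwrite(f'pics/{n}0.png',im[:,:,::-1]);c=optics.camera_params(n)
    R=cv2.Rodrigues(np.array(c['rvec']))[0];print(n,np.array(c['camera_matrix']).round(1).tolist(),(-R.T@np.array(c['tvec']).ravel()).round(3),R[2].round(3))
E
ls
```

```text
0.0 [ 1.19394503e+00  1.50979900e-01  1.43799123e+00  2.17727600e-05
  1.55380649e+00 -1.34027955e-01] [0.13819653 0.55790505 0.23069875] [-1.60234741e-04  1.21113774e-01  9.92638455e-01 -5.70508350e-04] 0.0856741720099384 -0.0187
side [[408.4, 0.0, 318.9], [0.0, 408.4, 198.3], [0.0, 0.0, 1.0]] [0.499 0.593 0.945] [ 0.062 -0.619 -0.783]
top [[395.5, 0.0, 319.4], [0.0, 395.5, 198.0], [0.0, 0.0, 1.0]] [ 0.488 -0.078  1.257] [ 0.067 -0.023 -0.997]
wrist [[358.3, 0.0, 324.8], [0.0, 358.3, 195.0], [0.0, 0.0, 1.0]] [0.061 0.577 0.372] [ 0.3   -0.075 -0.951]
pics
```

View pics/top0.png

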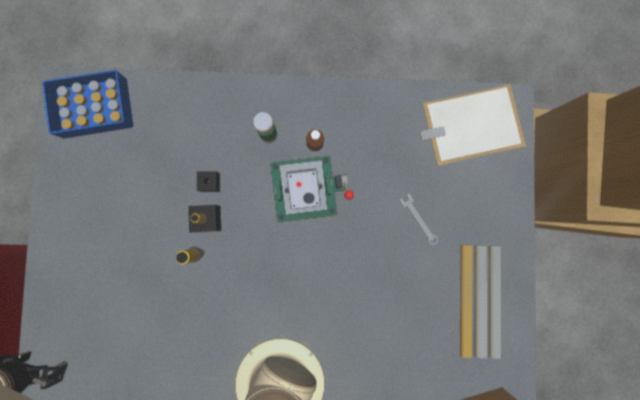

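View pics/side0.png

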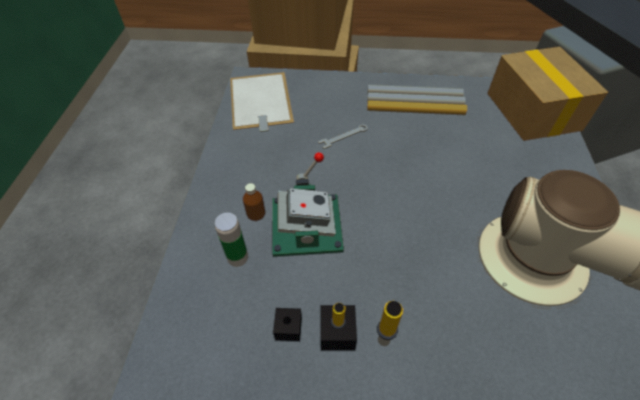

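Top view: the large stand with a probe is at (204,218). Look-alikes are the small empty stand at (207,181) and the bigger free-standing yellow probe at (187,257). Also visible: spot (298,184), bore disc (309,198), knob (349,195), can (264,125), bottle (315,138). I choose the probe in the large stand and check it in a close crop.

```bash
python3 - <<'E'
import cv2,numpy as np
t=cv2.imread('pics/top0.png');s=cv2.imread('pics/side0.png')
def c(im,x,y,w,h,f): 
    return cv2.resize(im[y:y+h,x:x+w],None,fx=f,fy=f,interpolation=cv2.INTER_CUBIC)
a=np.hstack([c(t,265,150,100,75,4),c(t,160,165,100,75,4)])
b=np.hstack([c(s,260,145,100,75*4//3,4)[:300] if 0 else c(s,262,185,100,75,4),c(s,315,290,100,75,4)])
cv2.imwrite('pics/crop1.png',np.vstack([a,b]))
E
```

```text
(no output)
```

View pics/crop1.png

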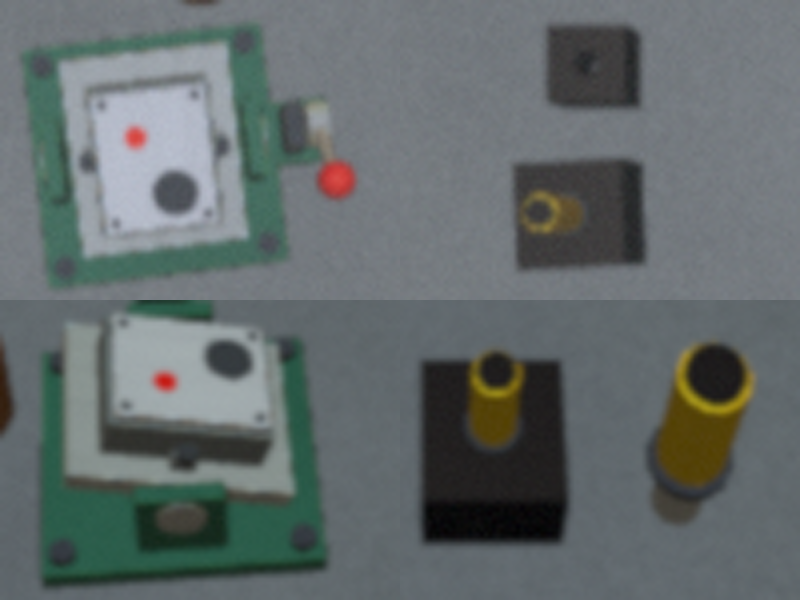

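```bash
cat > fx.py <<'E'
import numpy as np,cv2
from scipy.optimize import least_squares
from scipy.spatial.transform import Rotation as Ro
def proj(c,P): return cv2.projectPoints(np.array(P,float).reshape(-1,1,3),np.array(c['rvec'],float),np.array(c['tvec'],float),np.array(c['camera_matrix'],float),None)[0][:,0]
def tri(obs):
    f=lambda p:np.concatenate([proj(c,p)[0]-uv for c,uv in obs])
    s=least_squares(f,[.5,0,.1]);return s.x,np.abs(s.fun).max()
def local(n,tilt,lev):
    b=lambda x,y:np.array([x,y,.018])
    Rt=Ro.from_euler('y',-tilt).as_matrix()
    F=lambda x,y:np.array([0,0,.06])+Rt@[x,y,.048]
    a=lev-.6
    d={'b++':b(.095,.095),'b+-':b(.095,-.095),'b-+':b(-.095,.095),'b--':b(-.095,-.095),
     'f++':F(.051,.041),'f+-':F(.051,-.041),'f-+':F(-.051,.041),'f--':F(-.051,-.041),'spot':F(.018,.012),
     'knob':np.array([.005+.1*np.sin(a),-.126,.055+.1*np.cos(a)])}
    return d[n]
def world(p,n): 
    x,y,yaw,tilt,lev=p; return Ro.from_euler('z',yaw).apply(local(n,tilt,lev))+[x,y,0]
def fit(obs):  # list (cam,name,uv,weight)
    f=lambda p:np.concatenate([(proj(c,world(p,n))[0]-uv)*w for c,n,uv,w in obs])
    return least_squares(f,[.5,.02,.08,.2,.15],loss='soft_l1')
E
python3 - <<'E'
from fx import *
from workcell import optics
T=optics.camera_params('top');S=optics.camera_params('side')
k=lambda ox,oy,x,y:np.array([ox+x/4-.375,oy+y/4-.375])
t=lambda x,y:k(265,150,x,y); s=lambda x,y:k(262,185,x,y)
obs=[(T,'b++',t(22,50),1),(T,'b+-',t(260,26),1),(T,'b--',t(288,258),1),(T,'b-+',t(48,288),1),(T,'spot',t(136,138),2),(T,'knob',t(337,180),2),
(T,'f++',t(90,93),1),(T,'f+-',t(207,78),1),(T,'f--',t(218,222),1),(T,'f-+',t(107,238),1),
(S,'spot',s(165,81),2),(S,'b++',s(42,272),.7),(S,'b-+',s(325,255),.7),(S,'b+-',s(42,42),.5),(S,'knob',np.array([319,157.]),1)]
o=fit(obs);print(o.x.round(4))
for c,n,uv,w in obs: print(n,(proj(c,world(o.x,n))[0]-uv).round(1))
print('spot',tri([(T,t(136,138)),(S,s(165,81))]),world(o.x,'spot'),'knob',tri([(T,t(337,180)),(S,np.array([319,157.]))]),world(o.x,'knob'))
print('cap',tri([(T,np.array([195-.4,218-.4])),(S,np.array([339.2-.4,307.5-.4]))]))
E
```

```text
[ 0.6    -0.0548  0.1452  0.2383  0.0903]
b++ [-0.  -0.3]
b+- [ 0.4 -0.9]
b-- [0.4 0.8]
b-+ [-0.   0.2]
spot [ 0.  -0.3]
knob [-0.1  0. ]
f++ [0.2 0.8]
f+- [-0.8  1.4]
f-- [ 0.1 -0.3]
f-+ [ 0.2 -1.1]
spot [ 0.1 -0.1]
b++ [-0.4  0.6]
b-+ [1.  0.7]
b+- [0.4 1.7]
knob [-0.  -0.2]
spot (array([ 0.60403728, -0.04195061,  0.11063293]), np.float64(0.22319269660604846)) [ 0.604369   -0.04205084  0.11089242] knob (array([ 0.57496107, -0.18614761,  0.14121369]), np.float64(0.04160256368948012)) [ 0.57490418 -0.18582473  0.14229008]
cap (array([0.49688462, 0.24315617, 0.14548219]), np.float64(0.03964183918213848))
```

```bash
cat >> fx.py <<'E'
P0=[0.6,-0.0548,0.1452,0.2383,0.0903]
def fw(x,y,z,p=P0): return Ro.from_euler('z',p[2]).apply([x,y,z])+[p[0],p[1],0]
def down(yd):  # tool z down, tool y along heading yd
    return q_of([np.sin(yd)*-1,np.cos(yd),0],[0,0,-1],yd)
def q_of(_,z,yd):
    z=np.array(z,float);z/=np.linalg.norm(z);y=np.array([np.cos(yd),np.sin(yd),0]);y-=z*(y@z);y/=np.linalg.norm(y)
    q=Ro.from_matrix(np.column_stack([np.cross(y,z),y,z])).as_quat();return [q[3],q[0],q[1],q[2]]
E
python3 - <<'E'
from fx import *
from workcell import r,solver,sensors,optics
yd=.1452-np.pi/2; q=down(yd)
print(solver.solve_ik(fw(-.095,-.126,.22),q))
r.gripper_to(0,40); 
r.movep(fw(-.095,-.126,.22),q)
r.servo_line(fw(-.095,-.126,.132),.15)
c=optics.camera_params('wrist');im=optics.grab_frame('wrist');cv2.imwrite('pics/w1.png',im[:,:,::-1])
print(sensors.read_state()['t'],sensors.read_state()['force'])
h=r.servo_line(fw(.055,-.126,.132),.06,force_limit=12)
s=sensors.read_state();print(h,s['t'],s['force'],Ro.from_euler('z',-.1452).apply(s['eef_pos']-np.array([.6,-.0548,0])))
im=optics.grab_frame('side');cv2.imwrite('pics/side1.png',im[:,:,::-1])
cv2.imwrite('pics/c2.png',np.hstack([cv2.resize(im[100:220,240:360,::-1],(400,400)),cv2.resize(cv2.imread('pics/w1.png'),(400,250))[:,:] if 0 else cv2.resize(cv2.imread('pics/w1.png')[:,120:520],(400,400))]))
E
```

```text
[-4.91025494e-01  1.20575876e-01  1.49387495e+00 -4.44089210e-16
  1.52714183e+00  9.34570833e-01]
4.6667 [-0.08632576  0.80880437  0.68741822]
True 6.6583 [-7.83516574 -0.73188657  6.328389  ] [ 0.03978786 -0.1259562   0.13106986]
```

View pics/c2.png

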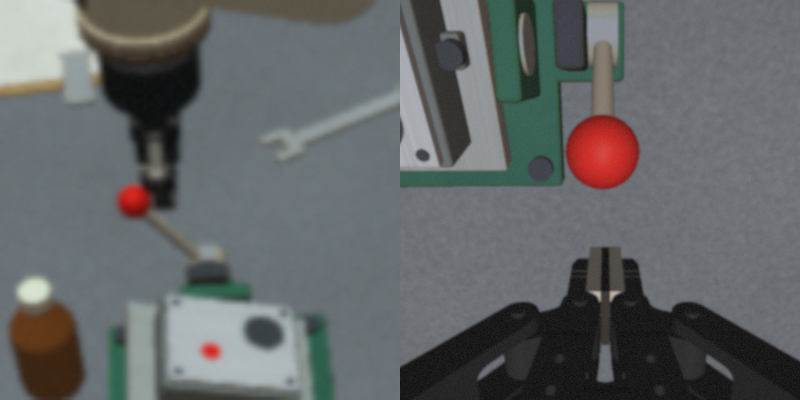

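```bash
python3 - <<'E'
from fx import *
from workcell import r,solver,sensors,optics
S=optics.camera_params('side')
for l in(1.0,1.1,1.2):print(l,proj(S,world(P0[:4]+[l],'knob'))[0])
r.servo_line(fw(.0,-.126,.132),.15)
r.servo_line(fw(-.03,-.126,.22),.2)
r.servo_line(fw(-.06,0,.25),.2)
r.pause(.2)
import json
c=optics.camera_params('wrist');im=optics.grab_frame('wrist');cv2.imwrite('pics/w2.png',im[:,:,::-1])
json.dump({k:np.array(v).tolist() for k,v in c.items()},open('w2.json','w'))
im2=optics.grab_frame('side');cv2.imwrite('pics/side2.png',im2[:,:,::-1])
for n,i in(('wrist',im),('side',im2)):
    i=i.astype(int);m=((i[...,0]>150)&(i[...,1]<90)&(i[...,2]<90)).astype(np.uint8)
    print(n,[ (s[4],x.round(1)) for s,x in zip(*cv2.connectedComponentsWithStats(m)[2:])][1:])
print(sensors.read_state()['t'])
for k in('spot','b++','f++','f--'):print(k,proj(c,world(P0,k))[0])
cv2.imwrite('pics/c3.png',cv2.resize(cv2.imread('pics/w2.png')[30:255,190:490],(800,600),interpolation=cv2.INTER_CUBIC))
E
```

```text
1.0 [286.69677119 157.21082945]
1.1 [283.50748821 158.49736574]
1.2 [280.53915368 159.99082879]
wrist [(np.int32(476), array([526.5,   7. ])), (np.int32(292), array([306.4,  94. ]))]
side [(np.int32(37), array([279.4, 158.5])), (np.int32(12), array([302.8, 204.9]))]
8.8583
spot [308.5563575   95.41223239]
b++ [221.55083586  -9.40482823]
f++ [266.16013848  48.78998995]
f-- [372.69330488 175.78550339]
```

View pics/c3.png

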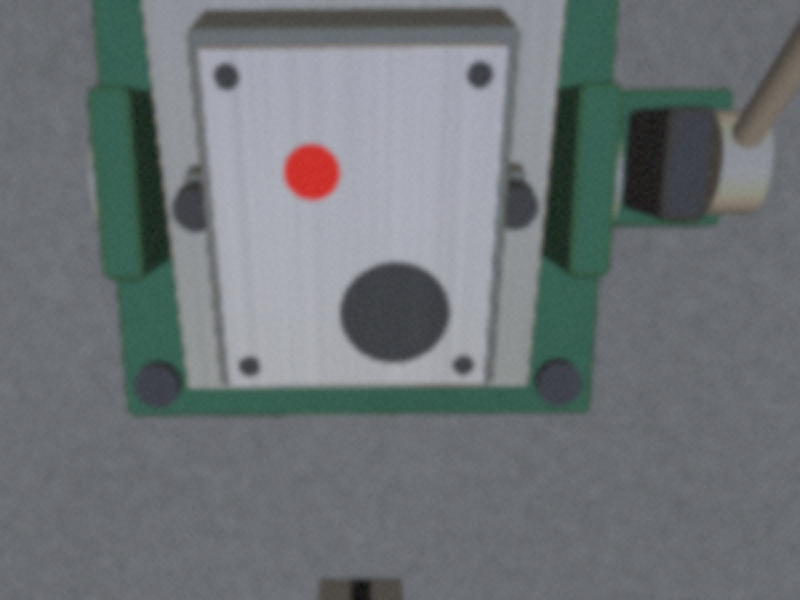

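```bash
python3 - <<'E'
from fx import *
from workcell import optics
import json
W=json.load(open('w2.json'));T=optics.camera_params('top');S=optics.camera_params('side')
w=lambda x,y:np.array([190+(x+.5)*.375-.5,30+(y+.5)*.375-.5])
k=lambda ox,oy,x,y:np.array([ox+x/4-.375,oy+y/4-.375])
t=lambda x,y:k(265,150,x,y); s=lambda x,y:k(262,185,x,y)
A=[(W,'f++',w(197,47),1),(W,'f+-',w(511,45),1),(W,'f-+',w(226,384),1),(W,'f--',w(489,384),1),(W,'spot',w(312,172),2),(W,'b-+',w(128,413),1),(W,'b--',w(590,412),1)]
B=[(T,'b++',t(22,50),1),(T,'b+-',t(260,26),1),(T,'b--',t(288,258),1),(T,'b-+',t(48,288),1),(T,'spot',t(136,138),2),(T,'knob',t(337,180),2),
(S,'spot',s(165,81),2),(S,'b++',s(42,272),.7),(S,'b-+',s(325,255),.7),(S,'knob',np.array([319,157.]),1)]
for o in(A,A+B):
    f=fit(o);print(f.x.round(4),world(f.x,'spot').round(4))
    for c,n,uv,_ in A: print(n,(proj(c,world(f.x,n))[0]-uv).round(1),end=' ')
    print()
print(tri([(W,w(312,172)),(T,t(136,138)),(S,s(165,81))]))
E
```

```text
[ 0.6027 -0.0531  0.1491  0.2729  0.15  ] [ 0.6052 -0.0406  0.1111]
f++ [0.2 0.3] f+- [-0.4  0.4] f-+ [ 1.3 -0.2] f-- [-1.8 -0.7] spot [ 0.1 -0.2] b-+ [-1.2  0.9] b-- [0.8 0.5] 
[ 0.6022 -0.0533  0.1502  0.2649  0.0586] [ 0.6052 -0.0408  0.111 ]
f++ [0.5 0.4] f+- [-0.2  0.4] f-+ [1.5 0.2] f-- [-1.5 -0.3] spot [ 0.3 -0.1] b-+ [-0.9  1.5] b-- [1.  0.9] 
(array([ 0.60493683, -0.04067782,  0.11167534]), np.float64(0.5819764210500864))
```

```bash
python3 - <<'E'
from fx import *
from workcell import r,solver,sensors,optics
import json
def snap(n):
    r.pause(.15);c=optics.camera_params('wrist');im=optics.grab_frame('wrist');cv2.imwrite(f'pics/{n}.png',im[:,:,::-1])
    json.dump({k:np.array(v).tolist() for k,v in c.items()},open(n+'.json','w'));return c
r.servo_line(fw(-.06,.14,.25),.2); c3=snap('w3')
sp=proj(c3,[.605,-.0408,.111])[0]
r.gripper_to(.085)
r.movep([.437,.243,.26],down(.1452-np.pi/2)); c4=snap('w4')
cp=proj(c4,[.497,.243,.149])[0]
print(sp,cp,sensors.read_state()['t'],sensors.read_state()['force'])
def crop(n,u,w,h,f):
    x=int(np.clip(u[0]-w/2,0,640-w));y=int(np.clip(u[1]-h/2,0,400-h));print(n,x,y)
    return cv2.resize(cv2.imread(f'pics/{n}.png')[y:y+h,x:x+w],None,fx=f,fy=f,interpolation=cv2.INTER_CUBIC)
cv2.imwrite('pics/c4.png',np.hstack([crop('w3',sp+[5,20],160,200,2.5),crop('w4',cp,160,200,2.5)]))
E
```

```text
[492.8401445   94.12364891] [336.64782608 109.04176886] 11.6667 [ 0.10738797 -0.28168265  0.61644527]
w3 417 14
w4 256 9
```

View pics/c4.png

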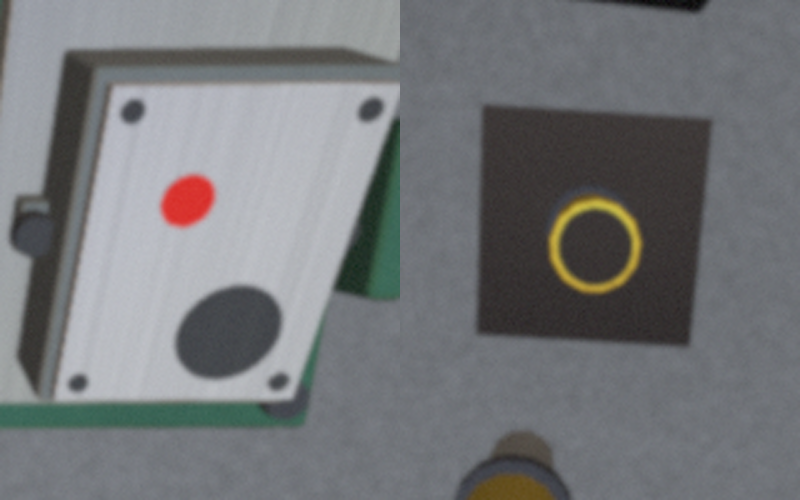

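```bash
python3 - <<'E'
from fx import *
import json
W2,W3,W4=[json.load(open(f'w{i}.json')) for i in(2,3,4)]
a=lambda x,y:np.array([190+x*.375,30+y*.375]);b=lambda x,y:np.array([417+x/2.5,14+y/2.5])
A=[a(227,76),a(480,74),a(250,366),a(463,365),a(395,312),a(312,172)];B=[b(133,111),b(371,109),b(78,383),b(279,382),b(229,332),b(188,201)]
def refine(n,u,big,red):
    im=cv2.imread(f'pics/{n}.png').astype(float);R=26 if big else (14 if red else 6)
    x,y=np.round(u).astype(int);p=im[y-R:y+R+1,x-R:x+R+1]
    g=(p[...,2]-p[...,1]) if red else -p.mean(2)
    lo,hi=np.percentile(g,30),g.max();wt=np.clip((g-lo-.35*(hi-lo))/(.3*(hi-lo)),0,1)
    n_,l,st,_=cv2.connectedComponentsWithStats((wt>0).astype(np.uint8));wt*=(l==l[R,R])
    yy,xx=np.mgrid[-R:R+1,-R:R+1];return np.array([x+(wt*xx).sum()/wt.sum(),y+(wt*yy).sum()/wt.sum()])
pts=[]
for i,(u,v) in enumerate(zip(A,B)):
    u2,v2=refine('w2',u,i==4,i==5),refine('w3',v,i==4,i==5)
    p,e=tri([(W2,u2),(W3,v2)]);pts.append(p);print(p.round(4),round(e,2),(u2-u).round(1),(v2-v).round(1))
pts=np.array(pts);c=pts.mean(0);n=np.linalg.svd(pts-c)[2][2];n*=np.sign(n[2]);print('n',n,'res mm',((pts-c)@n*1e3).round(2))
print('tilt',np.arccos(n[2]),'dir',np.arctan2(-n[1],-n[0]))
u=pts[0]+pts[1]-pts[2]-pts[3];print('yaw',np.arctan2(u[1],u[0]),np.arctan2(-u[2],0) if 0 else np.arcsin(u[2]/np.linalg.norm(u)))
K=np.array(W4['camera_matrix']);R=cv2.Rodrigues(np.array(W4['rvec']))[0];o=-R.T@np.array(W4['tvec']).ravel()
d=R.T@np.linalg.inv(K)@[256+194.5/2.5,9+246/2.5,1];print('cap',o+d*(.1465-o[2])/d[2])
E
```

```text
[ 0.6266 -0.0148  0.1165] 0.01 [-0.7 -0.3] [-0.5 -0.3]
[ 0.6368 -0.082   0.1165] 0.01 [-0.4 -0.2] [-0.5 -0.2]
[ 0.5423 -0.0276  0.0944] 0.05 [-0.6 -0.3] [-0.4 -0.4]
[ 0.5525 -0.0948  0.0943] 0.02 [-0.4 -0.4] [-0.6 -0.5]
[ 0.5669 -0.0704  0.0991] 0.02 [-0.5 -0.3] [-0.6 -0.3]
[ 0.605  -0.0403  0.1101] 0.01 [-0.5 -0.4] [-0.5 -0.5]
n [-0.2486487  -0.03847955  0.96782909] res mm [-0.06 -0.03 -0.03 -0.02  0.02  0.12]
tilt 0.25434189522547 dir 0.15353672940589938
yaw 0.1507270387048033 0.2541295595318266
cap [0.4976311  0.24501447 0.1465    ]
```

```bash
python3 - <<'E'
from fx import *
from workcell import r,solver,sensors,optics
import json
q=down(.151-np.pi/2)
r.movep([.4976,.245,.21],q)
r.servo_line([.4976,.245,.098],.12)
r.gripper_to(.02,60)
s=sensors.read_state();print(s['t'],s['gripper_width'],s['grip_force'],s['force'],s['eef_pos'])
r.servo_line([.4976,.245,.215],.1)
r.pause(.3);s=sensors.read_state();print(s['t'],s['gripper_width'],s['force'],s['wrist_torque'],s['eef_pos'])
c=optics.camera_params('wrist');im=optics.grab_frame('wrist');cv2.imwrite('pics/w5.png',im[:,:,::-1])
json.dump({k:np.array(v).tolist() for k,v in c.items()},open('w5.json','w'))
for z in(.129,.141,.143,.187):print(z,proj(c,[.4976,.245,z])[0])
im2=optics.grab_frame('side')
cv2.imwrite('pics/c5.png',np.hstack([cv2.resize(im[100:300,244:404,::-1],None,fx=2.5,fy=2.5,interpolation=cv2.INTER_CUBIC),cv2.resize(im2[230:355,290:390,::-1],None,fx=4,fy=4,interpolation=cv2.INTER_CUBIC)]))
E
```

```text
13.7417 0.024637785804325324 58.66159200668335 [-1.15448773 -2.587048    5.48887602] [0.49770509 0.24493842 0.09828726]
15.3583 0.024717445116223025 [-0.40085041  0.41317151 -1.32662964] [-0.03965953  0.0226899  -0.02926538] [0.49755096 0.2449727  0.21478934]
0.129 [325.46149541 202.02537046]
0.141 [325.48658325 208.17014915]
0.143 [325.49100974 209.25433033]
0.187 [325.6113931  238.73989812]
```

View pics/c5.png

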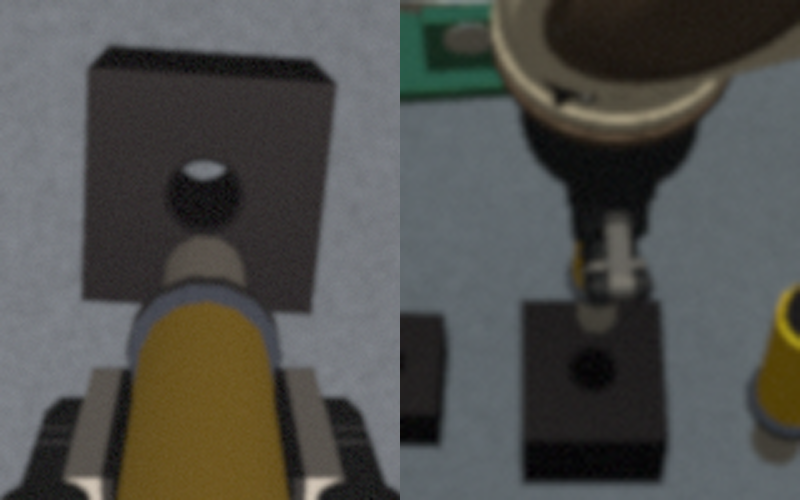

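The probe is gripped and lifted clear; the hole is empty and the nose lies on the expected column (326). Next I check its pitch in the grip from the nose and collar rims.

```bash
python3 - <<'E'
from fx import *
import json
c=json.load(open('w5.json'))
a=np.linspace(0,2*np.pi,361);D=np.column_stack([np.cos(a),np.sin(a),0*a])
for nm,z,rad in(('nose bottom',.1427,.01),('collar bot',.1867,.016),('collar top',.1927,.016),('grip at collar',.1927,.013)):
    p=proj(c,np.array([.4976,.245,z])+rad*D);print(nm,'toprow',p[:,1].min().round(1),'cols',p[:,0].min().round(1),p[:,0].max().round(1))
im=cv2.imread('pics/w5.png')
print(im[180:240:1,326].tolist())
for y in(205,225):print(y,[int(v) for v in im[y,285:370].mean(1)])
E
```

```text
nose bottom toprow 194.1 cols 309.7 341.3
collar bot toprow 209.5 cols 294.7 356.5
collar top toprow 213.8 cols 293.7 357.5
grip at collar toprow 219.5 cols 299.7 351.5
[[23, 21, 18], [24, 22, 27], [21, 21, 20], [23, 26, 23], [23, 22, 22], [21, 22, 25], [26, 26, 25], [21, 25, 18], [16, 17, 18], [14, 18, 17], [23, 21, 25], [34, 32, 34], [35, 35, 37], [39, 42, 44], [59, 61, 68], [63, 68, 76], [77, 82, 87], [72, 81, 88], [77, 82, 89], [71, 79, 85], [75, 83, 89], [75, 82, 88], [77, 83, 90], [76, 85, 91], [76, 82, 89], [78, 84, 90], [76, 83, 90], [74, 82, 88], [75, 83, 87], [72, 80, 86], [65, 70, 76], [49, 53, 57], [44, 46, 47], [52, 51, 51], [65, 61, 60], [77, 69, 67], [82, 73, 71], [82, 73, 72], [79, 72, 71], [80, 76, 78], [65, 79, 89], [52, 85, 104], [34, 84, 106], [38, 88, 110], [37, 87, 110], [29, 83, 106], [32, 84, 107], [32, 86, 107], [33, 86, 108], [29, 82, 105], [34, 86, 106], [31, 84, 106], [33, 87, 108], [32, 84, 107], [34, 85, 109], [32, 84, 106], [34, 87, 108], [29, 83, 105], [28, 85, 107], [32, 85, 107]]
205 [42, 43, 47, 48, 43, 41, 46, 47, 44, 44, 44, 44, 45, 42, 47, 46, 45, 46, 45, 42, 43, 44, 48, 45, 47, 59, 64, 71, 73, 78, 79, 77, 78, 80, 80, 78, 81, 80, 82, 80, 80, 84, 82, 87, 84, 82, 84, 86, 83, 85, 82, 83, 80, 77, 79, 65, 55, 45, 43, 41, 46, 44, 44, 46, 46, 42, 47, 44, 41, 43, 46, 44, 47, 46, 43, 45, 47, 47, 45, 41, 44, 41, 46, 45, 54]
225 [124, 124, 125, 122, 124, 125, 125, 125, 124, 123, 121, 119, 107, 87, 67, 57, 63, 71, 77, 75, 73, 73, 76, 75, 75, 73, 75, 71, 70, 69, 71, 72, 72, 73, 73, 74, 74, 75, 75, 73, 72, 72, 73, 76, 74, 73, 74, 77, 76, 78, 75, 75, 75, 74, 76, 77, 77, 74, 75, 76, 75, 78, 76, 75, 67, 57, 53, 60, 80, 87, 94, 93, 92, 87, 91, 86, 85, 85, 83, 85, 82, 80, 81, 94, 109]
```

```bash
cat >> fx.py <<'E'
N=np.array([-.2486487,-.03847955,.96782909]);SPOT=np.array([.605,-.0403,.1101]);L=.0863
QF=q_of(0,-N,.151-np.pi/2)
E
python3 - <<'E'
from fx import *
from workcell import r,solver,sensors,optics
H=lambda d:SPOT+N*(L+d)
print(solver.solve_ik(H(.04),QF))
r.servo_line([.5,.2,.27],.2)
r.movep(H(.06),QF)
r.servo_line(H(.012),.1)
r.pause(.4)
def F():
    v=[]
    for _ in range(5): v.append(np.array(sensors.read_state()['force'])@N); r.pause(.02)
    return np.mean(v)
s=sensors.read_state();print(s['t'],s['eef_pos']-H(.012),s['force'],F(),F())
im=optics.grab_frame('side');c=optics.camera_params('side');print(proj(c,[SPOT,SPOT+.012*N,SPOT+.1*N]))
im2=optics.grab_frame('top');im3=optics.grab_frame('wrist')
cv2.imwrite('pics/c6.png',np.hstack([cv2.resize(im[145:245,260:340,::-1],(400,500),interpolation=cv2.INTER_CUBIC),cv2.resize(im3[60:260,244:404,::-1],(400,500),interpolation=cv2.INTER_CUBIC)]))
E
```

```text
[-0.27137911 -0.01019236  1.62763344  0.10806545  1.29312981  1.13075518]
18.0 [ 3.40956030e-05 -7.70013006e-05  2.77616664e-04] [-0.15677651  0.2999451  -1.02458124] -1.3211537878603905 -1.787871987049322
[[302.63894999 205.50443462]
 [303.62494248 202.66943051]
 [311.410204   180.28462676]]
```

View pics/c6.png

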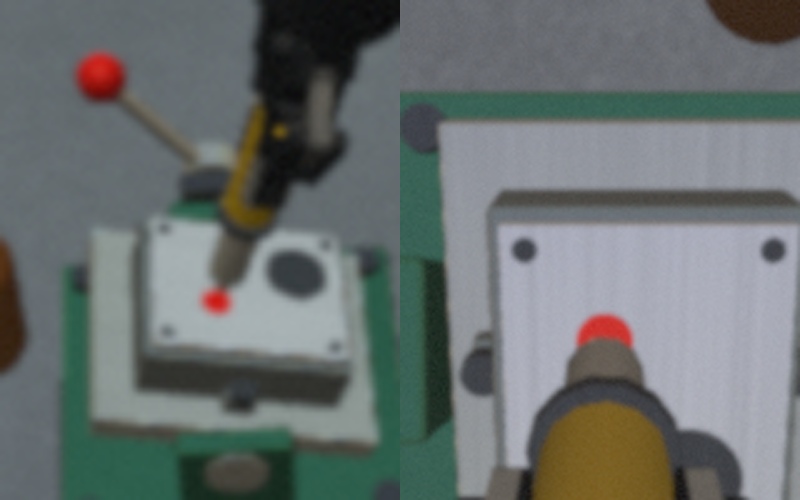

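The probe is lined up on the spot and square to the face: both sit at column ~605 in the wrist crop, and the side view shows the tip just above the spot. Now I press in small, force-logged steps.

```bash
python3 - <<'E'
from fx import *
from workcell import r,solver,sensors,optics
H=lambda d:SPOT+N*(L+d)
def F(n=12):
    v=[];h=[]
    for _ in range(n):
        s=sensors.read_state();v.append(np.array(s['force'])@N);h.append((np.array(s['eef_pos'])-SPOT)@N-L);r.pause(.03)
    return np.mean(v),np.mean(h)
f0,h0=F(20);print(f0,h0)
log=[];d=.012
while d>-.010:
    d-=.001
    r.servo_line(H(d),.02); f,h=F(6);f-=f0;log.append((h,f));print(round(d,4),round(h*1e3,2),round(f,2))
    if f>2.6: break
print(sensors.read_state()['t'])
E
```

```text
-1.4948455615370142 0.011986411271613054
0.011 10.96 -0.22
0.01 9.97 -0.46
0.009 8.97 -0.11
0.008 7.97 0.16
0.007 6.96 -0.01
0.006 5.97 0.14
0.005 4.97 0.35
0.004 3.96 -0.11
0.003 2.96 0.14
0.002 1.97 0.46
0.001 0.98 -0.02
-0.0 0.07 1.87
-0.001 -0.97 1.67
-0.002 -1.99 2.73
25.2833
```

```bash
python3 - <<'E'
from fx import *
from workcell import r,solver,sensors,optics
H=lambda d:SPOT+N*(L+d)
f0=-1.4948+.05
def F(n):
    v=[];h=[]
    for _ in range(n):
        s=sensors.read_state();v.append(np.array(s['force'])@N);h.append((np.array(s['eef_pos'])-SPOT)@N-L);r.pause(.03)
    return np.mean(v)-f0,np.std(v)/n**.5,np.mean(h)
hc=[]
for d in(-.003,-.004):
    r.servo_line(H(d),.02);r.pause(.1);f,e,h=F(40);hc.append(h+(f-1.2)/600);print(d,h,f,e,'contact at',hc[-1])
s=sensors.read_state();print(s['t'],s['eef_pos']-H(-.004),s['force'],s['gripper_width'],s['grip_force'])
im=optics.grab_frame('side');im3=optics.grab_frame('wrist')
cv2.imwrite('pics/c7.png',np.hstack([cv2.resize(im[145:245,260:340,::-1],(400,500),interpolation=cv2.INTER_CUBIC),cv2.resize(im3[60:260,244:404,::-1],(400,500),interpolation=cv2.INTER_CUBIC)]))
E
```

```text
-0.003 -0.002990961738324568 3.2349776559019032 0.08378868756496462 contact at 0.0004006676881786039
-0.004 -0.003992274756297062 3.7265081866056295 0.07250353359709664 contact at 0.0002185722213789874
28.65 [-1.24482011e-06 -1.94864887e-05 -1.62357409e-05] [-0.44149432 -0.72560017  1.3910829 ] 0.024476844307207465 58.938708901405334
```

View pics/c7.png

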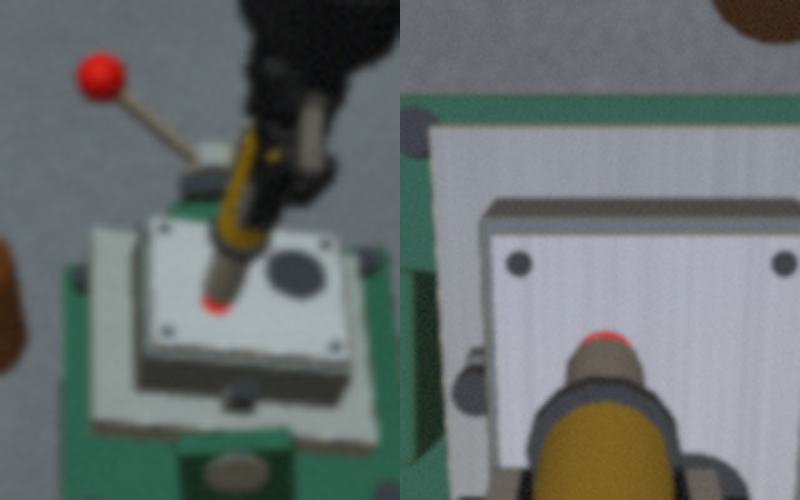

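The probe sits on the spot with about 4.3 mm of plunge (3.7 N). The table hasn't moved and the lever is still over at its far stop, so I'm handing in.

```bash
python3 -c "
from workcell import close_job
print(close_job())"
```

```text
the job is handed in; nothing more can be done
None
```

The job is handed in at about 29 s: the brake lever is over at its far stop, and the gripper is still holding the probe square on the red spot with the tip about half way in (around 4.3 mm, 3.7 N).

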